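Shift the bin's gate lever into third

ROBOT

A 6-joint arm with a two-finger parallel gripper is mounted at the origin on the work surface. World frame = base frame: x ahead of the robot, y to its left, z up, the work surface at z = 0. Lengths are in mm, angles in degrees, forces in N, time in s.
With the tool pointing down it reaches from about 325 to 925 mm from the base axis. Payload 3.1 kg.
Tool frame: the origin (TCP) lies at the very end of the fingers, on their centre line; the grasp point (between the pads) lies grasp_offset behind it (grasp_offset is the distance from the TCP to the grasp point, in mm); z points along the fingers, y is the line along which they close (so a half turn about z gives the same grasp; the last joint's range is limited). The gripper opens to 85 mm and grips with 20 to 120 N. Pads are 22 mm wide; open, the fingers measure 114 mm over their backs; the gripper's body (76 mm by 85 mm) begins 54 mm behind the grasp point. The pads swing forward as they close: fully open they stand 13 mm farther back than shut.
Start: joints at [-71.116, 12.427, 92.441, -0, 75.132, -6.429], TCP at [267.251, -564.992, 231.3] pointing down, gripper open.
Joint ranges: [-157.48, 157.48], [-44.54, 120.13], [17.64, 146.25], [-64.5, 244.5], [7.68, 150.69], [-147.95, 147.95]. Speed limits (degrees/s): [159.86, 159.86, 180, 180, 180, 180].

INTERFACE

Orientations are given as [roll, pitch, yaw] about the fixed x, y, z axes, in that order (R = Rz(yaw) Ry(pitch) Rx(roll)).
In Python, from station import * gives the robot as it stands. Calls block until the motion is done:
- goto(position, orientation): joint-space move of the TCP to a pose.
- move_l(position, attitude=None, speed=150): straight line of the TCP; attitude=None keeps the orientation; speed is the mean speed in mm/s.
- move_j(angles): joint-space move.
- grip(opening, squeeze=None): finger opening in mm; squeeze is the grip in N (None keeps the last); returns when the fingers have stopped.
- wait(seconds).
- solve_ik(position, orientation): joint angles nearest the present ones, or None.
- get_obs(): the state.
- get_image(name): name is "scene" or "side" or "wrist"; returns the picture (420x560x3 uint8, red, green, blue); there is no depth.
- get_calibration(name): a dict with "fx", "fy", "cx", "cy" (pixels), "D" ([k1, k2, p1, p2, k3] as OpenCV has them; the pictures are not rectified), "R" (3x3) and "t" (3): a world point X has camera coordinates R X + t; the wrist camera has in their place "mount" (4x4, takes a point from camera to tool coordinates, whose origin is the TCP and whose axes are the flange's). Camera axes: x right, y down, z forward; pixel columns grow to the right and rows downward; lengths in mm; the calibration is good to about 2 mm. A picture is of the moment at which its call begins: read the wrist's pose just before it. get_calibration takes no time and is no camera call.
A pose or a line that the arm cannot do raises Unreachable and nothing moves.
- sign_off(): hands the job in; it is judged then, once.
Trained networks look in the newest picture that a camera, given by its name, has taken for a name from the list of things; names that differ only in an ending like _2 or _b are one class to them, and where a whole thing is asked for, a point or a joint stands for the part that bears it (a point fixed in the world has none). Each returns a list of dicts, best first, with "score" (0 to 1); they miss things now and then, are a little off and sometimes report something else, mostly with a low value. They report only what shows in the picture. A call takes as long as a camera call.
- spot_in(name, camera): "extent" ([centre column, centre row, width, height] in pixels, round what is visible of it).
- regions_of(name, camera): "region" (420x560 bool, what is visible of it) and "extent" ([centre column, centre row, width, height] in pixels, round what is visible of it).
The state is a dict: "t": time; "joint_pos": joint angles; "qvel": joint speeds; "effort": joint torques, N m; "tcp_pos": TCP position; "ee_rot": TCP orientation; "wrist_force": force on the tool from outside, world axes, zero at the start; "moment": the same for the moment, N m; "grip_width": finger opening in mm; "grip_force": force on a finger pad.
Only numpy, scipy, OpenCV 4.12 (cv2) and the standard library are available. Lean on these libraries where they do the work, as an engineer would, in place of code of your own. Each camera call takes 0.05 s, during which the arm holds its last target. There are 200 camera calls.

TASK

Stand the forward-leaning parts bin upright with its gearstick lever: pushing gently and only with the fingertips or the outside of the fingers, never gripping it, bring the lever out of the left-hand side of the H-shaped gate, across to the right, then forward (away from the robot) all the way into the third slot, the one with three rivets, and leave it there. Do not push the bin itself or let it tip noticeably further forward on the way, and leave everything else where it is.

Things in the scene. Friction and masses are not known exactly. Their poses are not given: they have to be found in the camera images.
- shelf_unit: Fixed green plywood shelf board (250 x 440 mm, top 18 mm above the table) carrying a grey gate housing and, right of it, the tilting bin. Origin: on the table under the middle of the gate. Axes: x = forward (roughly away from the robot), y = left, z up. The housing is 116 mm (x) by 104 mm (y), centred on the origin, its steel top plate 156 mm above the table.
- gate_mid (a point): Middle of the H-shaped slot in the plate's top. A left column (18 mm left) and a right column (18 mm right) run fore and aft, joined only by a crossbar along the unit's y through this point. Round-nosed tongues part the columns: the lever crosses only with lever_fore within about 0.035 rad of 0 (noses guide it if slightly off).
- third_slot (a point): Where the lever's axis passes the plate when fully in the third slot (right forward): 25 mm forward and 18 mm right of the gate's middle. Each slot has as many brass rivets beyond its end as its number: first = left forward, second = left back, third = right forward, fourth = right back.
- lever: Upright steel lever with a black grip. Origin: its pivot, inside the housing, 75 mm above the table under the gate's middle; z runs up along the lever. Stem 9 mm thick; grip round, 20 mm across at its foot, soon 32-34 mm, from 129 to 181 mm along the lever. It swings fore-aft and sideways and stays where it is left; about 1 N at the grip moves it alone, 2 to 3 N when it carries the bin.
- lever_grip (a point): Middle of the lever's black grip, on its axis, 155 mm from the pivot (230 mm above the table when the lever stands straight).
- lever_fore (a joint): Fore-aft swing of the lever in rad about the shelf unit's y axis: 0 = in line with the crossbar, + = forward (shelf unit +x), stops at -0.32 and +0.32 (fully in a slot). At the start anything from -0.29 to 0.29, in the left column.
- lever_side (a joint): Sideways swing of the lever in rad: negative = left (shelf unit +y), positive = right. Left column about -0.23, right column about +0.23, stops at -0.25 and +0.25.
- bin: Open steel bin of grey receiver shells, 120 x 152 x 115 mm, top about 180 mm above the table, its middle 170 mm right of the gate's. Origin: at the lever's pivot, on the shaft (along the unit's y) on which it turns. In the right column the lever catches dogs on the shaft and the bin tilts with it (0.05 rad play): lever forward = bin upright. In the left column it does not. It stays where left.
- bin_tilt (a joint): Tilt of the bin in rad: 0 = as at the start, leaning 0.32 rad (18 degrees) forward towards the robot; +0.32 = upright; negative = tipped further forward. It has friction.
- parts_cup: Bystander, to be left alone: red plastic parts cup, 68 mm across, 75 mm high, open top, standing on the shelf board just beyond the gate housing. Origin: centre of its underside.
- coupler: Bystander, to be left alone: small turned brass coupler, 26 mm across, 42 mm high, standing on the shelf board left of the gate housing. Origin: centre of its underside.
- tuner: Bystander, to be left alone: dented silver tuner can, 62 x 44 x 18 mm, lying on the shelf board left of and beyond the gate housing. Origin: centre of its underside.
- foot_pad: Bystander, to be left alone: round black rubber foot pad, 38 mm across, 12 mm thick, lying on the shelf board left of the gate housing. Origin: centre of its underside.
- shell: Bystander, to be left alone: loose grey receiver shell, 130 x 90 x 28 mm, lying on the table to the left. Origin: centre of its underside.
- screwdriver: Bystander, to be left alone: screwdriver lying on the table to the right. Origin: on the table, under the tool.
- spray_can: Bystander, to be left alone: closed spray can, 52 mm across, 150 mm high, standing on the table at the far left. Origin: centre of its underside.

How it is judged (in metres and radians):
On the way:
1. the lever has come across the crossbar into the right-hand column (value of joint lever_side above 0.15 rad and value of joint lever_fore between -0.1 and 0.12 rad), for 0.04 s.
At the end, for the whole second after the job is handed in: The lever stands at rest in the third slot (right forward), within 0.05 rad of its forward stop, and the bin has swung at least 0.20 rad towards upright and is at rest (value of joint lever_fore between 0.27 and 0.36 rad and value of joint lever_side above 0.15 rad and value of joint bin_tilt above 0.2 rad and angular speed of each of lever, bin below 0.1 rad/s); the robot touches nothing.
It fails at once if the robot pushes the bin itself (over 1 N) (contact force between bin and the fingers above 1 N or contact force between bin and the arm above 1 N).
It fails at once if the bin is tipped further forward (by more than 0.12 rad) (value of joint bin_tilt below -0.12 rad).
It fails at once if the lever is gripped or forced (over 35 N between fingers and lever) (contact force between lever and the fingers above 35 N).
It fails at once if a bystander is moved by more than 25 mm (distance of any of parts_cup, coupler, tuner, foot_pad, shell, screwdriver, spray_can from where it was at the start of the episode above 0.025 m).
It also fails if it takes over 64 s, if anything falls off the work surface, if the arm or the gripper's body presses on something with over 40 N, if the wrist force passes 120 N, or if a joint passes its speed limit or range.

## Working session

There is one attempt and no reset: what is moved stays moved. The work goes in short steps, each a Python script; the robot and the scene stay as the last script left them, time stands still between calls to the robot, and variables do not carry over. Pictures are saved under pics/ and viewed, at most 10 in all, crops included, and the job is handed in when it is done.

```bash
ls; mkdir -p pics
python3 - <<'E'
from station import *
import cv2,numpy as np
o=get_obs(); print(o)
for c in("scene","side"):
    im=get_image(c); cv2.imwrite(f"pics/{c}0.png",im[:,:,::-1])
    k=get_calibration(c); print(c,{a:np.round(b,3).tolist() for a,b in k.items()})
    for n in("lever","lever_grip","shelf_unit","bin","parts_cup","coupler"):
        print(n,[(np.round(d["extent"],1).tolist(),round(d["score"],2)) for d in spot_in(n,c)[:2]])
E
```

```text
pics
{'t': 0.0, 'joint_pos': array([-7.11160499e+01,  1.24788925e+01,  9.25303585e+01, -1.35703469e-04,
        7.51309809e+01, -6.42742227e+00]), 'qvel': array([-0.02029104,  0.07935568, -0.02152213,  0.01104483, -0.01585842,
        0.11318573]), 'effort': array([-6.05526038e-04, -3.96849418e+01, -3.03852260e+01, -1.46275288e-04,
        9.71260801e-03,  1.48546626e-06]), 'tcp_pos': array([ 266.97236961, -564.1965595 ,  229.92802023]), 'ee_rot': array([-1.79860635e+02, -1.55679333e-02,  2.53113884e+01]), 'wrist_force': array([ 0.74163026, -0.15056157, -0.31206748]), 'moment': array([0.03780015, 0.02729291, 0.00827272]), 'grip_force': 0.0, 'grip_width': 85.72250022473631}
scene {'fx': 462.747, 'fy': 462.747, 'cx': 278.713, 'cy': 208.491, 'D': [0.055, 0.0, 0.0, 0.0, 0.0], 'R': [[-0.089, 0.996, 0.013], [0.787, 0.078, -0.612], [-0.61, -0.044, -0.791]], 't': [77.795, -336.137, 1728.678]}
lever [([346.0, 200.9, 21.0, 25.4], 0.7)]
lever_grip [([346.5, 198.3, 19.2, 23.4], 0.7), ([278.6, 206.2, 70.5, 64.2], 0.19)]
shelf_unit [([305.1, 233.3, 158.2, 120.7], 0.85), ([346.7, 201.4, 20.8, 28.1], 0.46)]
bin [([286.5, 205.1, 86.6, 57.6], 0.61)]
parts_cup [([325.4, 253.4, 23.1, 29.7], 0.75)]
coupler [([371.1, 215.9, 3.1, 16.1], 0.66), ([368.1, 258.2, 17.5, 19.0], 0.3)]
side {'fx': 434.95, 'fy': 434.95, 'cx': 287.628, 'cy': 205.148, 'D': [-0.091, 0.0, 0.0, 0.0, 0.0], 'R': [[0.908, -0.419, -0.011], [-0.233, -0.482, -0.845], [0.349, 0.77, -0.535]], 't': [-504.197, 265.985, 1243.647]}
lever []
lever_grip []
shelf_unit [([293.6, 238.7, 94.1, 79.6], 0.6)]
bin [([299.6, 248.1, 13.9, 19.6], 0.69)]
parts_cup [([342.0, 370.3, 68.3, 36.6], 0.71), ([292.8, 235.0, 97.0, 85.2], 0.24)]
coupler []
```

Run:
```python
import cv2
a=cv2.imread("pics/scene0.png")[130:310,200:420]
cv2.imwrite("pics/sc.png",cv2.resize(a,None,fx=3.3,fy=3.3,interpolation=cv2.INTER_CUBIC))
```

```text
(no output)
```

View pics/sc.png

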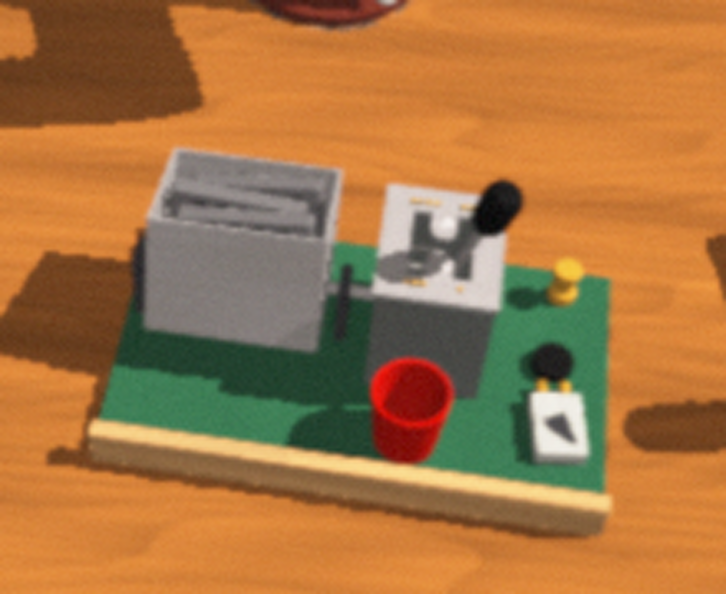

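View pics/side0.png

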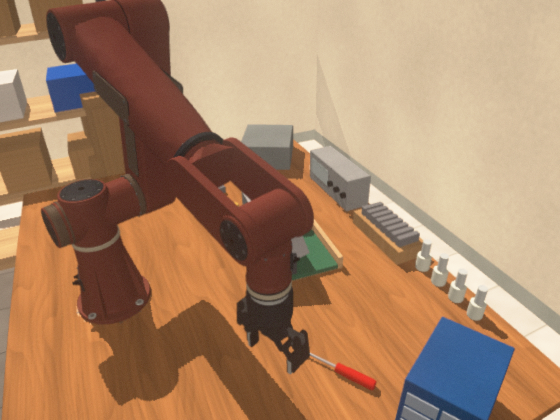

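```bash
cat > h.py <<'E'
import numpy as np, cv2
from station import *
from scipy.optimize import least_squares
from scipy.spatial.transform import Rotation as Rn
def proj(c,X,obs=None):
    k=get_calibration(c); K=np.array([[k["fx"],0,k["cx"]],[0,k["fy"],k["cy"]],[0,0,1.]])
    if c=="wrist":
        T=np.eye(4);T[:3,:3]=Rn.from_euler("xyz",obs["ee_rot"],degrees=True).as_matrix();T[:3,3]=obs["tcp_pos"]
        W=np.linalg.inv(T@np.array(k["mount"])); R,t=W[:3,:3],W[:3,3]
    else: R,t=np.array(k["R"]),np.array(k["t"],float)
    return cv2.projectPoints(np.atleast_2d(X).astype(float),cv2.Rodrigues(R)[0],t,K,np.array(k["D"],float))[0][:,0]
def unit(p,L):  # p=x,y,yaw(rad)
    c,s=np.cos(p[2]),np.sin(p[2]); return (np.array([[c,-s,0],[s,c,0],[0,0,1]])@np.atleast_2d(L).T).T+[p[0],p[1],0]
def lever(f,s,r=155): # axis point in unit frame; tan approx
    d=np.array([np.sin(f)*np.cos(s),-np.sin(s),np.cos(f)*np.cos(s)]); return np.array([0,0,75])+r*d
E
python3 - <<'E'
from h import *
px=np.array([(388,185),(508,200),(498,308),(372,295)])/3.3+[200,130]
L=np.array([(-58,-52,156),(-58,52,156),(58,52,156),(58,-52,156)])
f=lambda p:(proj("scene",unit(p,L))-px).ravel()
r=least_squares(f,[600,-100,0],x_scale=[10,10,.1]);p=r.x;print(p,np.rad2deg(p[2]),r.fun.round(1))
g=least_squares(lambda q:(proj("scene",unit(p,lever(*q)))-[346.3,198.5]).ravel(),[0,-.2]);print("lever",g.x,unit(p,lever(*g.x)))
k=get_calibration("wrist");print({a:np.round(b,3).tolist() for a,b in k.items()})
E
```

```text
[ 5.22058912e+02  1.19195929e+02 -6.61186435e-02] -3.7883192170638025 [-0.4  0.2 -0.1  0.3  0.5  0.3  0.  -0.8]
lever [ 0.19931471 -0.18071693] [[554.02345475 144.99930236 224.45719754]]
{'fx': 356.735, 'fy': 356.735, 'cx': 278.969, 'cy': 206.63, 'D': [-0.076, 0.0, 0.0, 0.0, 0.0], 'mount': [[-0.0, -0.95, -0.311, 79.011], [1.0, 0.0, -0.001, 0.313], [0.001, -0.311, 0.95, -142.193], [0.0, 0.0, 0.0, 1.0]]}
```

Run:
```python
from h import *
o=get_obs();a=o["tcp_pos"]
goto([267,-565,470],[180,0,25.3])
for x,yaw in((455,180),(585,0),(520,90),(520,-90)):
    q=solve_ik([x,119,460],[180,0,yaw]); print(yaw,None if q is None else np.round(q,0))
    if q is not None and abs(q[5])<140:
        goto([x,119,460],[180,0,yaw]);break
wait(.3);o=get_obs();print(o["t"],o["tcp_pos"],o["ee_rot"])
im=get_image("wrist");cv2.imwrite("pics/w0.png",im[:,:,::-1])
for n in("lever_grip","shelf_unit"):print(n,[(np.round(d["extent"],1).tolist(),round(d["score"],2)) for d in spot_in(n,"wrist")[:2]])
p=[522.06,119.2,-.0661]
print(proj("wrist",unit(p,[(-58,-52,156),(-58,52,156),(58,52,156),(58,-52,156)]),o).round(1).tolist(),proj("wrist",unit(p,lever(.2,-.18)),o))
np.save("o0.npy",o)
```

```text
180 [  6. -12.  93.   0.  99. -84.]
4.4583 [455.13507193 118.6762497  459.93138031] [-1.79995343e+02 -9.71489572e-03  1.79958923e+02]
lever_grip [([305.3, 228.7, 46.0, 59.6], 0.65)]
shelf_unit [([237.3, 195.2, 298.6, 172.3], 0.69), ([183.4, 178.6, 188.9, 102.4], 0.39)]
[[241.8, 161.7], [323.5, 167.0], [314.7, 250.0], [239.0, 245.5]] [[301.95430935 252.22554325]]
```

View pics/w0.png

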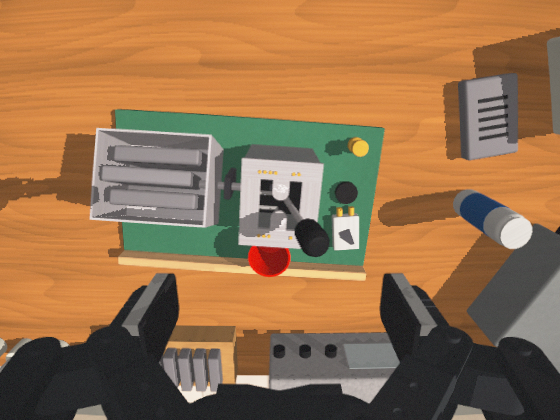

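Run:
```python
import cv2
a=cv2.imread("pics/w0.png")[130:280,220:390]
cv2.imwrite("pics/wc.png",cv2.resize(a,None,fx=4,fy=4,interpolation=cv2.INTER_CUBIC))
```

```text
(no output)
```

View pics/wc.png

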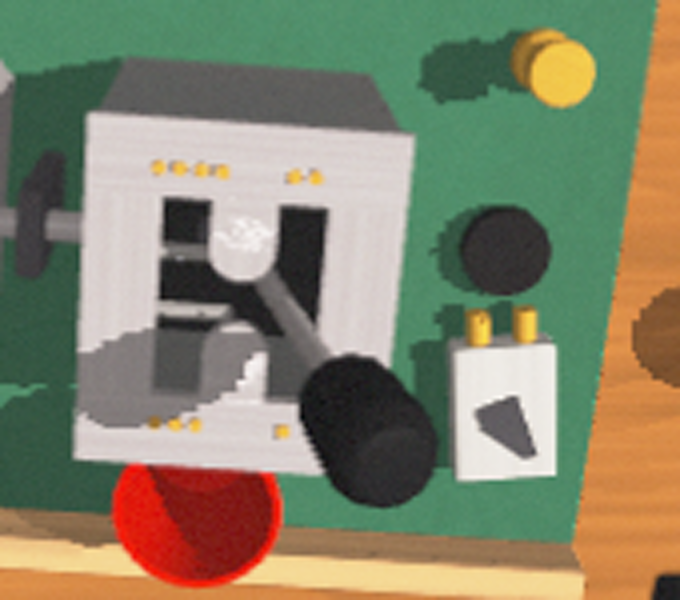

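Run:
```python
from h import *
o=np.load("o0.npy",allow_pickle=True).item()
ps=np.array([(388,185),(508,200),(498,308),(372,295)])/3.3+[200,130]
L=np.array([(-58,-52,156),(-58,52,156),(58,52,156),(58,-52,156)])
pw=np.array([(88,111),(415,134),(74,459)])/4+[220,130]
cw=lambda p:(proj("wrist",unit(p,L[[0,1,3]]),o)-pw).ravel()
cs=lambda p:(proj("scene",unit(p,L))-ps).ravel()
for n,f in(("w",cw),("j",lambda p:np.r_[cw(p),cs(p)])):
    r=least_squares(f,[522,119,-.066],x_scale=[10,10,.1]);print(n,r.x,r.fun.round(1))
    p=r.x
    G=np.array([(365,430)])/4+[220,130]
    gw=lambda q:(proj("wrist",unit(p,lever(*q)),o)-G).ravel()
    top=lambda q:(proj("wrist",unit(p,lever(*q,181)),o)-(np.array([383,465])/4+[220,130])).ravel()
    gs=lambda q:(proj("scene",unit(p,lever(*q)))-[346.3,198.5]).ravel()
    for h in(gw,top,gs,lambda q:np.r_[gw(q),top(q),gs(q)]):
        r=least_squares(h,[.1,-.2]);print("  lever",r.x.round(3),r.fun.round(1),unit(p,lever(*r.x)).round(1))
np.save("p.npy",p)
```

```text
w [ 5.18234308e+02  1.19269969e+02 -6.39379958e-02] [-0.3  1.1 -0.1  0.4  0.5 -1.8]
  lever [ 0.099 -0.24 ] [-0. -0.] [[535.4 155.2 224.8]]
  lever [ 0.077 -0.219] [0. 0.] [[532.1 152.2 225.8]]
  lever [ 0.221 -0.182] [-0.  0.] [[553.4 145.1 223.7]]
  lever [ 0.094 -0.227] [-1.7 -0.4  0.9  2.3  3.2 -5.7] [[534.6 153.2 225.4]]
j [ 5.18868441e+02  1.19253756e+02 -6.55000929e-02] [-0.3  1.5 -0.1  1.   0.5 -1.4 -0.3 -0.6 -0.1 -0.6  0.5 -0.6  0.1 -1.8]
  lever [ 0.094 -0.24 ] [-0. -0.] [[535.4 155.1 224.9]]
  lever [ 0.073 -0.219] [-0.  0.] [[532.1 152.2 225.9]]
  lever [ 0.217 -0.182] [0. 0.] [[553.5 145.1 223.9]]
  lever [ 0.09  -0.227] [-1.7 -0.4  0.9  2.3  3.2 -5.7] [[534.6 153.1 225.4]]
```

```bash
cat >> h.py <<'E'
P=np.load("p.npy"); A=[180,0,180+np.rad2deg(P[2])]
def at(x,y,z): return unit(P,[x,y,z])[0]
def go(x,y,z,speed=150): move_l(at(x,y,z),A,speed)
def push(a,b,z,step=3,lim=9,log=True):
    """push from a to b (unit xy), stops when the force against the push rises over lim"""
    a,b=np.array(a,float),np.array(b,float); d=np.linalg.norm(b-a); u=(b-a)/d
    uw=unit([0,0,P[2]],[*u,0])[0]; wait(.2); f0=get_obs()["wrist_force"]; fs=[]
    for s in np.append(np.arange(step,d,step),d):
        go(*(a+u*s),z,40); o=get_obs(); f=-(o["wrist_force"]-f0)@uw; fs.append(round(float(f),1))
        if f>lim: break
    print("stop",(a+u*s).round(1),"of",b,"t",round(o["t"],1),fs); return a+u*s
def snap(n):
    o=get_obs();im=get_image("wrist");cv2.imwrite(f"pics/{n}.png",im[:,:,::-1]);return o
E
python3 - <<'E'
from h import *
grip(0)
goto(at(85,36,300),A); print(get_obs()["t"],get_obs()["grip_width"],get_obs()["tcp_pos"],at(85,36,300))
go(85,36,205)
e=push((70,36),(28,36),205)
go(60,36,205); go(60,36,290)
goto(at(-65,0,460),A); wait(.3)
o=snap("w1");np.save("o1.npy",o);print(o["t"])
print([(np.round(d["extent"],1).tolist(),round(d["score"],2)) for d in spot_in("lever_grip","wrist")[:2]])
for f in(-.1,0,.1):print(f,[proj("wrist",unit(P,lever(f,-.227,r)),o).round(1).tolist() for r in(129,155,181)])
a=cv2.imread("pics/w1.png")[110:260,220:390]
cv2.imwrite("pics/wc1.png",cv2.resize(a,None,fx=4,fy=4,interpolation=cv2.INTER_CUBIC))
E
```

```text
6.2667 -0.003235754972243229 [606.29276374 149.66010928 301.38840261] [606.04248745 149.61303081 300.        ]
stop [28. 36.] of [28. 36.] t 11.1 [0.9, 1.3, 0.6, 0.3, -1.0, 0.4, 0.1, 0.7, -0.2, 0.3, 0.7, 0.7, 1.0, 1.3]
13.35
[([308.5, 221.9, 45.3, 47.5], 0.63), ([183.3, 187.5, 187.1, 94.8], 0.45)]
-0.1 [[[304.0, 208.6]], [[310.8, 213.6]], [[318.5, 219.2]]]
0 [[[303.8, 218.8]], [[310.5, 226.5]], [[318.0, 235.1]]]
0.1 [[[303.6, 228.4]], [[310.1, 238.5]], [[317.4, 249.9]]]
```

View pics/wc1.png

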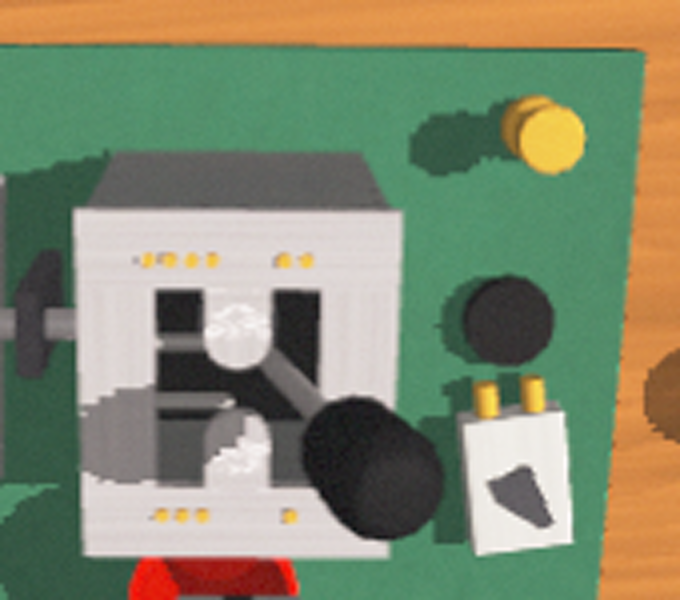

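Run:
```python
from h import *
o=np.load("o1.npy",allow_pickle=True).item()
c=lambda a:np.array(a)/4+[220,110]
L=np.array([(-58,-52,156),(-58,52,156),(58,52,156),(58,-52,156)])
pw=c([(74,209),(403,211),(390,557),(83,556)])
r=least_squares(lambda q:(proj("wrist",unit(q[:3],L)+[0,0,q[3]],o)-pw).ravel(),[*P,0],x_scale=[10,10,.1,10]);print(r.x,r.fun.round(1),P)
q=r.x[:3];dz=r.x[3]
def top(x): return proj("wrist",unit(q,lever(x[0],x[1],155))+[0,0,dz],o)
g=least_squares(lambda x:np.r_[(proj("wrist",unit(q,lever(*x,155))+[0,0,dz],o)-c([(372,467)])).ravel(),(proj("wrist",unit(q,lever(*x,181))+[0,0,dz],o)-c([(396,488)])).ravel()],[0,-.2]);print(g.x,g.fun.round(1))
for f in(-.05,0,.05):print(f,[((proj("wrist",unit(q,lever(f,-.23,k))+[0,0,dz],o)-[220,110])*4).round(0).tolist() for k in(83,105,120)])
```

```text
[ 5.16724089e+02  1.19301267e+02 -7.06389421e-02  7.78184389e+00] [-0.8  0.6  0.8  0.5  0.4 -0.5 -0.4 -0.6] [ 5.18868441e+02  1.19253756e+02 -6.55000929e-02]
[-0.017496   -0.23281488] [-1.1 -1.7  0.9  1.4]
-0.05 [[[296.0, 378.0]], [[316.0, 396.0]], [[330.0, 409.0]]]
0 [[[296.0, 390.0]], [[315.0, 412.0]], [[329.0, 428.0]]]
0.05 [[[296.0, 402.0]], [[315.0, 427.0]], [[329.0, 446.0]]]
```

Run:
```python
from h import *
goto(at(0,95,290),A); go(0,95,203)
e=push((0,80),(0,-2),203,lim=10)
np.save("e.npy",e)
```

```text
stop [ 0. -2.] of [ 0. -2.] t 22.6 [1.4, 3.1, 2.4, 3.5, 3.0, 3.4, 4.3, 2.7, 3.2, 2.2, 2.4, 2.4, 3.2, 1.4, 1.6, 1.4, 1.2, 1.8, 0.3, 0.7, -0.1, -0.6, 0.4, 1.2, 1.6, 1.1, 1.0, 2.8]
```

Run:
```python
from h import *
go(0,30,203); go(0,40,290)
goto(at(-65,0,460),A); wait(.2)
o=snap("w2");np.save("o2.npy",o);print(o["t"])
for s in(.1,.23):
 for f in(-.05,0.,.05):print(s,f,[((proj("wrist",unit(P,lever(f,s,r)),o)-[180,110])*4).round(0).tolist() for r in(83,155,181)])
a=cv2.imread("pics/w2.png")[110:260,180:350]
cv2.imwrite("pics/wc2.png",cv2.resize(a,None,fx=4,fy=4,interpolation=cv2.INTER_CUBIC))
```

```text
24.6417
0.1 -0.05 [[[372.0, 383.0]], [[342.0, 449.0]], [[329.0, 479.0]]]
0.1 0.0 [[[372.0, 395.0]], [[343.0, 475.0]], [[329.0, 512.0]]]
0.1 0.05 [[[372.0, 407.0]], [[343.0, 501.0]], [[330.0, 543.0]]]
0.23 -0.05 [[[340.0, 381.0]], [[272.0, 445.0]], [[241.0, 474.0]]]
0.23 0.0 [[[340.0, 393.0]], [[272.0, 471.0]], [[242.0, 506.0]]]
0.23 0.05 [[[340.0, 405.0]], [[273.0, 496.0]], [[243.0, 536.0]]]
```

View pics/wc2.png

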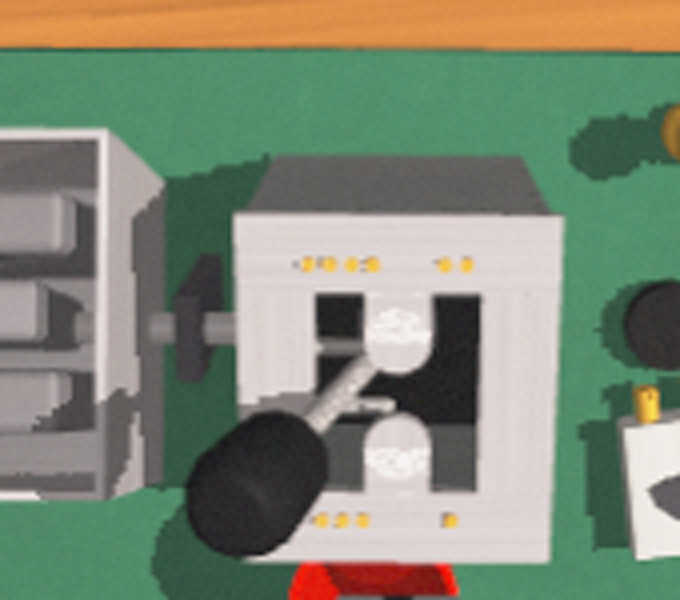

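Run:
```python
from h import *
goto(at(-70,-34,290),A); go(-70,-34,203)
e=push((-60,-34),(21,-34),201,step=2.5,lim=11)
print(get_obs()["wrist_force"])
go(e[0]-30,-34,203); go(e[0]-40,-34,290)
goto(at(-65,0,460),A); wait(.2)
o=snap("w3");print(o["t"])
for f in(.2,.25,.29,.32):print(f,[((proj("wrist",unit(P,lever(f,.235,r)),o)-[180,110])*4).round(0).tolist() for r in(83,155,181)])
a=cv2.imread("pics/w3.png")[110:260,150:320]
cv2.imwrite("pics/wc3.png",cv2.resize(a,None,fx=4,fy=4,interpolation=cv2.INTER_CUBIC))
```

```text
stop [ 21. -34.] of [ 21. -34.] t 34.8 [-0.7, -0.1, -0.6, 0.1, -1.0, -0.6, -0.3, -0.4, -0.8, -0.7, -0.4, -1.9, -1.0, -0.4, -0.6, 0.2, 1.1, 0.5, 1.8, 0.8, 0.6, 1.1, 1.0, 1.8, 0.5, 0.1, 1.9, 1.3, 1.6, 0.9, 1.6, 2.9, 5.4]
[-5.68773368  0.49650595 -1.4952942 ]
36.85
0.2 [[[342.0, 438.0]], [[276.0, 564.0]], [[247.0, 619.0]]]
0.25 [[[342.0, 448.0]], [[277.0, 585.0]], [[249.0, 644.0]]]
0.29 [[[342.0, 456.0]], [[278.0, 600.0]], [[250.0, 662.0]]]
0.32 [[[342.0, 462.0]], [[279.0, 611.0]], [[251.0, 675.0]]]
```

View pics/wc3.png

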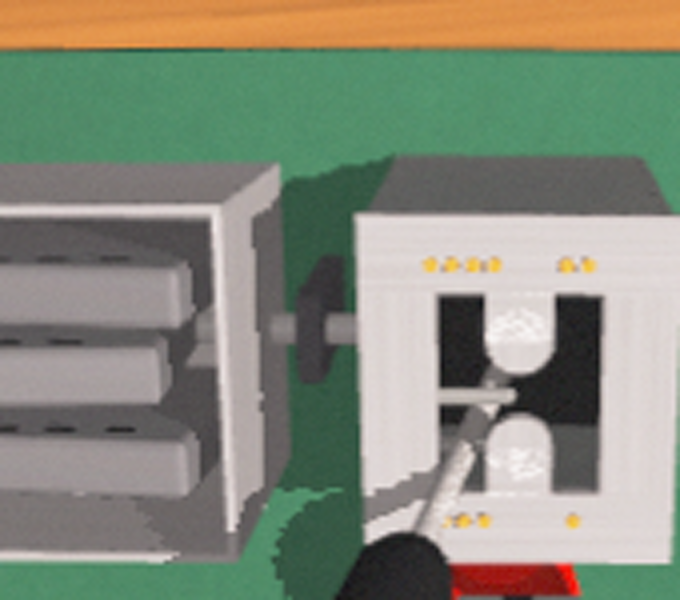

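Run:
```python
from h import *
goto(at(-25,-34,290),A); go(-25,-34,203)
e=push((-5,-34),(27,-34),201,step=2,lim=11)
go(e[0]-30,-34,203); go(e[0]-40,-34,290)
goto(at(-65,0,460),A); wait(.2)
o=snap("w4");print(o["t"])
print([(np.round(d["extent"],1).tolist(),round(d["score"],2)) for d in spot_in("lever_grip","wrist")[:2]])
for f in(.2,.25,.29,.32):print(f,[(proj("wrist",unit(P,lever(f,.235,r)),o)).round(1).tolist() for r in(129,155,181)])
a=cv2.imread("pics/w4.png")[190:320,160:330]
cv2.imwrite("pics/wc4.png",cv2.resize(a,None,fx=4,fy=4,interpolation=cv2.INTER_CUBIC))
```

```text
stop [ 27. -34.] of [ 27. -34.] t 43.0 [1.0, 0.4, 1.4, -0.2, 1.1, 0.4, 0.8, 0.8, 0.0, -0.0, -0.1, 1.8, 4.9, 6.1, 7.0, 9.3]
45.0583
[([250.8, 245.2, 47.6, 82.7], 0.77)]
0.2 [[[255.4, 238.6]], [[248.9, 251.0]], [[241.7, 264.7]]]
0.25 [[[255.6, 242.8]], [[249.2, 256.1]], [[242.2, 270.9]]]
0.29 [[[255.7, 245.9]], [[249.4, 260.0]], [[242.5, 275.5]]]
0.32 [[[255.8, 248.2]], [[249.6, 262.8]], [[242.8, 278.7]]]
```

View pics/wc4.png

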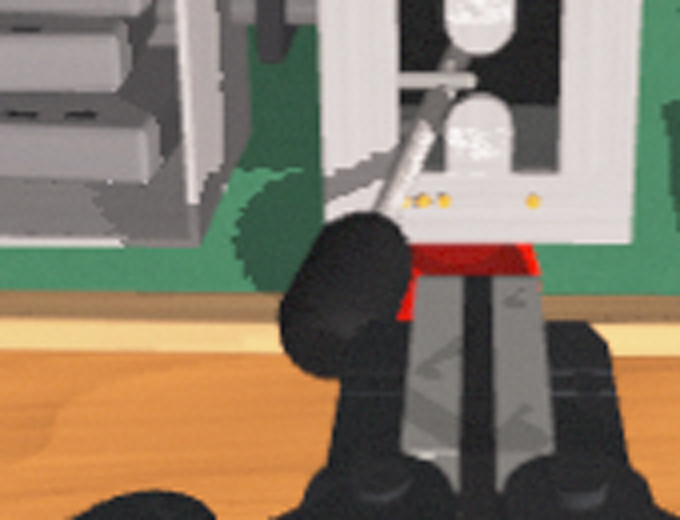

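```bash
python3 -c "
from station import *
print(sign_off())"
```

```text
the job is handed in; nothing more can be done
None
```

The lever is in the third slot at its forward stop (last image puts it at about 0.32 rad), the bin has swung back towards upright with it, and I handed the job in at about 45 s; the sign-off returned no verdict.

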